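Lock the stop bar of the planing jig with its pin

ROBOT

A 6-joint arm with a two-finger parallel gripper is mounted at the origin on a cart in front of the work surface, level with it; the furniture and walls round the work are solid. World frame = base frame: x ahead of the robot, y to its left, z up, the work surface at z = 0. Lengths are in m, angles in rad, forces in N, time in s.
With the tool pointing down it reaches from about 0.35 to 0.775 m from the base axis. Payload 7.3 kg.
Tool frame: the origin (TCP) lies at the centre of the arm's flange, where the gripper is bolted on; the fingertips stand 178 mm ahead of it and the grasp point (between the pads) lies 159 mm ahead of it; z points along the fingers, y is the line along which they close (so a half turn about z gives the same grasp; the last joint's range is limited). The gripper opens to 92 mm and grips with 3 to 60 N. Pads are 19 mm wide; open, the fingers measure 130 mm over their backs; the gripper's body (75 mm by 190 mm) begins 47 mm behind the grasp point.
Start: joints at [-1.257, 0.342, 1.524, -0, 1.275, -0.146], TCP at [0.233, -0.47, 0.405] pointing down, gripper open.
Joint ranges: [-2.53, 2.53], [-0.77, 2.02], [0.04, 2.7], [-1, 4.14], [0.28, 2.66], [-3.11, 3.11]. Speed limits (rad/s): [2.57, 2.57, 3.14, 3.14, 3.14, 3.14].

INTERFACE

Orientations are given as [roll, pitch, yaw] about the fixed x, y, z axes, in that order (R = Rz(yaw) Ry(pitch) Rx(roll)).
In Python, from cell import telemetry, vision, ticket gives the robot as it stands.
- The arm moves only by the shell command python3 -m crank 'ROWS' [FORCE]. ROWS is JSON, a list of rows, each a list of 5 numbers: the gripper command: -1 is shut, 1 is fully open, values between are in proportion, then the shift along the tool's x, y, z in mm, then the turn about the tool's z in rad. In form: [[fingers, dx, dy, dz, roll], ...]. A call has 1 to 12 rows; each row is the pose to reach, as a shift and turn from the pose commanded when the call began, along the tool's axes at that moment; what a row does not reach only later rows make up. A row lasts 1/12 s, in which the tool goes at most 41.7 mm and 7.16 degrees, less where a joint would pass 70% of its speed; a pose out of reach is approached as far as the arm can. A call with a gripper value outside its range is refused whole. The fingers move at their own pace and stop on an object; FORCE is the grip in N (left out, the last holds). Time passes only in rows, so rows that repeat a pose let the fingers close. It gives the time, the measured TCP pose, the force, the opening and the grip force at its end, in the units of the state.
- telemetry.observe(): the state, without advancing time (a new reading comes with each control period).
- vision.read_camera(name): name is "side" or "top" or "wrist"; returns (picture, depth): 384x512x3 uint8, red, green, blue; 384x512 float32, m along the optical axis (not along the pixel's ray), 0 where there is no reading.
- vision.get_calibration(name): a dict with "camera_matrix" (3x3 intrinsics, pixels), "dist" ([k1, k2, p1, p2, k3] as OpenCV has them; the pictures are not rectified), "rvec" (rotation vector, rad) and "tvec" (3), from world to camera coordinates, as OpenCV has them. Camera axes: x right, y down, z forward; pixel columns grow to the right and rows downward; lengths in m; the calibration is good to about 2 mm. A picture is of the moment at which its call begins: read the wrist's pose just before it. get_calibration takes no time and is no camera call; for the wrist camera it gives the pose at the moment of the call.
- ticket.hand_in(): hands the job in; it is judged then, once.
The state is a dict: "time": time; "qpos": joint angles; "qvel": joint speeds; "joint_efforts": joint torques, N m; "tool_pos": TCP position; "tool_rot": TCP orientation; "contact_force": force on the tool from outside, world axes, zero at the start; "torque": the same for the moment, N m; "opening": finger opening in m; "grip_force": force on a finger pad.
Only numpy, scipy, OpenCV 4.12 (cv2) and the standard library are available. Lean on these libraries where they do the work, as an engineer would, in place of code of your own. Each camera call takes 0.05 s, during which the arm holds its last target. There are 200 camera calls.

TASK

Get the angled planing jig ready: push its stop bar in by the black post until you feel it stop against the spruce block, gently, so that the block does not shift. Then take the orange-headed lock pin from the wooden rack and put it through the steel saddle, the bar and the board until its collar sits flush on the saddle, without forcing it, and let go. Leave the black-headed pin in the rack and the other things on the bench where they are.

Things in the scene. Friction and masses are not known exactly. Their poses are not given: they have to be found in the camera images.
- jig: Angled planing jig, fixed: plywood base 150 x 300 mm, origin under its centre, with a board that rises 25 degrees towards the jig's +x (at yaw 0 it faces the robot). The spruce block lies on its -y half, the stop bar and saddle on the +y half. The bar stays where it is left (2 N dry friction). Against the block its hole is within 1 mm of the saddle's; the pin's taper evens out 3 mm.
- saddle: Steel plate bridging the bar, fixed: 62 (x) x 44 (y) x 8 mm, 12 mm hole. Origin: centre of the hole's mouth, on top; x up the slope, y level, away from the spruce block, z out along the hole (25 degrees from vertical, leaning to -x at yaw 0). Below the mouth: plate 0-8 mm, bar 9-19 mm, board 20-32 mm, each with a 12 mm hole chamfered 1 mm, then 20 mm free.
- bar_post (a point): Centre of the black grip post on the aluminium stop bar's outer end: 16 x 16 mm (sides along the saddle's x and y), 34 mm tall along the saddle's z. It has the saddle's axes and slides with the bar along the saddle's y; drawn out 20 to 40 mm at first. It is screwed down 58 to 86 mm from the bar's hole, differently each time, so only the bar's stop tells when the holes meet.
- pin_rack: Wooden pin rack, fixed, 124 (x) x 50 (y) x 56 mm tall; origin at the centre of its underside. Two upright 13 mm holes 35 mm either side of the centre along its x, each with one pin, in either order.
- lock_pin: Loose steel pin with orange head, 60 g. Origin at the centre of the collar's underside, z from nose to head. Collar 20 mm wide, z 0 to 4 mm; square head 16 x 16 mm (sides along x and y), z 4 to 40 mm; shank 10 mm thick, z 0 to -46 mm, the last 7 mm tapering to a flat 5 mm nose. Stands in the rack, collar on its top, 1.5 mm play.
- spare_pin: Loose pin of the same shape with a black head and a thinner, shorter shank (8 mm across, 26 mm long); stands in the other hole of the rack and stays there. Same origin as lock_pin.
- eraser: Bystander: blue and white eraser, 24 x 45 x 13 mm, loose; origin under its centre.
- felt_pen: Bystander: black and white felt pen, 150 mm long, loose; origin under its centre.
- thumb_plane: Bystander: small wooden plane, 38 x 110 x 44 mm, loose; origin under its centre.
- glue_bottle: Bystander: pale bottle, 62 mm across, 135 mm tall, loose, upright; origin under its centre.
- cork: Bystander: cork, 25 mm across and tall, loose, upright; origin under its centre.
- workpiece: Spruce block 45 x 130 x 26 mm lying in the jig, long side along the jig's y; origin under its centre. The bar's rubber end stops against it. It is held by friction only: pushed with more than about 12 N through the bar it slides on to -y (up to 11 mm), and the bar's hole goes past the saddle's.
Things that resemble listed ones, but are neither listed nor needed, are in the scene too. Leave any blue, turquoise or white look-alike of the lock_pin alone.

How it is judged:
By the outcome, as a careful person would: the job done as asked, in the order asked, and still so for the second after the job is handed in, with the robot touching nothing.
It also fails if it takes over 48 s, if anything falls off the work surface, if the arm or the gripper's body presses on something with over 40 N, if the wrist force passes 120 N, or if a joint passes its speed limit or range.

## Working session

There is one attempt and no reset: what is moved stays moved. The work goes in short steps, Python scripts to look and compute and a shell command to move; the robot and the scene stay as the last step left them, time stands still between calls to the robot, and variables do not carry over. Pictures are saved under pics/ and viewed, at most 13 in all, crops included, and the job is handed in when it is done.

```bash
mkdir -p pics; ls
python3 - <<'E'
from cell import telemetry, vision
import cv2,numpy as np
print(telemetry.observe())
for n in("top","side"):
    p,d=vision.read_camera(n); cv2.imwrite(f"pics/{n}0.png",p[:,:,::-1]); np.save(f"pics/{n}0d.npy",d)
    c=vision.get_calibration(n); print(n,c)
E
```

```text
pics
{'time': 0.0, 'qpos': array([-1.25699859e+00,  3.42680489e-01,  1.52502435e+00,  4.68776739e-06,
        1.27539025e+00, -1.45987680e-01]), 'qvel': array([ 0.00030374, -0.00081215,  0.00091339, -0.00011232,  0.00138355,
       -0.00101738]), 'joint_efforts': array([ 1.27303123e-03, -4.31237090e+01, -2.44217956e+01,  7.18262047e-02,
        5.59492351e-02, -1.44049159e-04]), 'tool_pos': array([ 0.23295325, -0.47032627,  0.40406412]), 'tool_rot': array([-3.14010684e+00, -2.22994752e-04,  4.59783885e-01]), 'contact_force': array([-0.86558081, -1.05284761, -0.04823052]), 'torque': array([ 0.00302223, -0.01668312, -0.03988228]), 'grip_force': 0.0, 'opening': 0.09160759596160678}
top {'camera_matrix': array([[397.59245255,   0.        , 257.81047492],
       [  0.        , 397.59245255, 189.96988853],
       [  0.        ,   0.        ,   1.        ]]), 'dist': array([-0.09383094,  0.        ,  0.        ,  0.        ,  0.        ]), 'rvec': array([ 2.18057232, -2.12574566,  0.14371128]), 'tvec': array([0.03087956, 0.55457734, 1.1290604 ])}
side {'camera_matrix': array([[369.08293357,   0.        , 259.80994309],
       [  0.        , 369.08293357, 194.06335536],
       [  0.        ,   0.        ,   1.        ]]), 'dist': array([-0.07978467,  0.        ,  0.        ,  0.        ,  0.        ]), 'rvec': array([ 0.59830197, -2.32377504,  1.5374509 ]), 'tvec': array([0.52912974, 0.15917836, 0.94245467])}
```

View pics/top0.png

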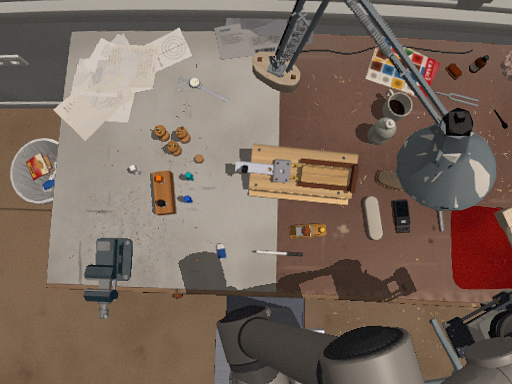

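View pics/side0.png

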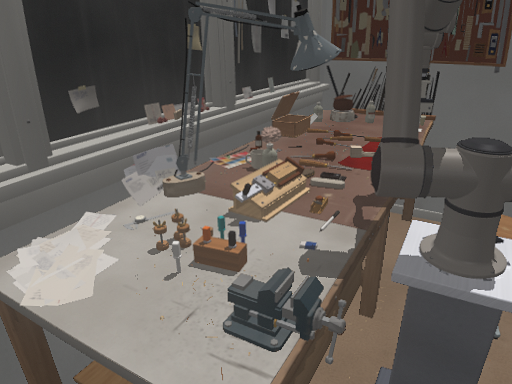

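The top view shows the rack at (163,192), with the orange head at (158,179) and the black head at (160,203). The saddle is near (282,170) and the post near (240,168). Candidates for the lock pin are orange at (158,179), black at (160,203), turquoise (189,176), blue (187,199), white (132,168) and the wooden knobs near (170,137). I choose the orange one in the rack.

```bash
cat > h.py <<'E'
import cv2,numpy as np
from cell import telemetry, vision
from scipy.spatial.transform import Rotation as Ro
def cal(n):
    c=vision.get_calibration(n); return c
def w(c,d,uv,z=None):
    """pixels -> world via depth (median 3x3) or at given world height z"""
    R,_=cv2.Rodrigues(c['rvec']);out=[]
    for i,(u,v) in enumerate(uv):
        q=cv2.undistortPoints(np.array([[[u,v]]],float),c['camera_matrix'],c['dist'])[0,0]
        r=np.array([q[0],q[1],1.])
        o=-R.T@c['tvec']
        if z is None:
            a=d[int(v)-1:int(v)+2,int(u)-1:int(u)+2]; s=np.median(a[a>0]) if (a>0).any() else np.nan
        else: s=(z-o[2])/(R.T@r)[2]
        out.append(o+R.T@r*s)
    return np.array(out)
def cloud(c,d):
    H,W=d.shape; u,v=np.meshgrid(np.arange(W),np.arange(H))
    q=cv2.undistortPoints(np.stack([u,v],-1).reshape(-1,1,2).astype(float),c['camera_matrix'],c['dist']).reshape(H,W,2)
    R,_=cv2.Rodrigues(c['rvec'])
    X=np.dstack([q*d[...,None],d])
    P=(X-c['tvec'])@R; P[d==0]=np.nan
    return P
E
python3 - <<'E'
from h import *
c=cal("top");p=cv2.imread("pics/top0.png");d=np.load("pics/top0d.npy")
cv2.imwrite("pics/c1.png",cv2.resize(p[135:220,120:365],None,fx=3.26,fy=3.26,interpolation=cv2.INTER_CUBIC))
uv=[(163,192),(158,179),(160,203),(282,170),(240,168),(252,168),(303,153),(325,172),(355,150),(350,204),(250,144),(248,195),(220,250),(198,160),(275,255),(308,230)]
for a,b in zip(uv,w(c,d,uv)):print(a,b.round(3))
P=cloud(c,d);print("highest over bench: ")
s=P[...,2]
for y0 in np.arange(-.4,.5,.1):
  print(round(y0,1),[ (round(x0,1),round(float(np.nanmax(np.where((P[...,0]>x0)&(P[...,0]<x0+.1)&(P[...,1]>y0)&(P[...,1]<y0+.1),s,-9))),2)) for x0 in np.arange(.3,.9,.1)])
E
```

```text
(163, 192) [0.538 0.319 0.056]
(158, 179) [0.57  0.326 0.095]
(160, 203) [0.502 0.316 0.096]
(282, 170) [ 0.606 -0.022  0.085]
(240, 168) [0.609 0.097 0.082]
(252, 168) [0.61  0.063 0.082]
(303, 153) [ 0.654 -0.08   0.099]
(325, 172) [ 0.6   -0.141  0.104]
(355, 150) [ 0.69  -0.251  0.003]
(350, 204) [ 0.523 -0.235  0.002]
(250, 144) [0.7   0.073 0.002]
(248, 195) [0.542 0.074 0.003]
(220, 250) [0.376 0.152 0.012]
(198, 160) [0.641 0.227 0.025]
(275, 255) [ 0.365 -0.011  0.001]
(308, 230) [ 0.44  -0.103  0.042]
highest over bench: 
-0.4 [(np.float64(0.3), 0.01), (np.float64(0.4), 0.51), (np.float64(0.5), 0.56), (np.float64(0.6), 0.5), (np.float64(0.7), 0.13), (np.float64(0.8), 0.08), (np.float64(0.9), 0.02)]
-0.3 [(np.float64(0.3), 0.01), (np.float64(0.4), 0.51), (np.float64(0.5), 0.63), (np.float64(0.6), 0.63), (np.float64(0.7), 0.1), (np.float64(0.8), 0.01), (np.float64(0.9), 0.02)]
-0.2 [(np.float64(0.3), 0.72), (np.float64(0.4), 0.05), (np.float64(0.5), 0.11), (np.float64(0.6), 0.61), (np.float64(0.7), 0.63), (np.float64(0.8), 0.6), (np.float64(0.9), 0.01)]
-0.1 [(np.float64(0.3)
[... 356 characters left out ...]
0.3), 0.02), (np.float64(0.4), 0.01), (np.float64(0.5), 0.01), (np.float64(0.6), 0.09), (np.float64(0.7), 0.01), (np.float64(0.8), 0.01), (np.float64(0.9), 0.04)]
0.2 [(np.float64(0.3), 0.01), (np.float64(0.4), 0.06), (np.float64(0.5), 0.09), (np.float64(0.6), 0.08), (np.float64(0.7), 0.09), (np.float64(0.8), 0.02), (np.float64(0.9), 0.02)]
0.3 [(np.float64(0.3), 0.01), (np.float64(0.4), 0.1), (np.float64(0.5), 0.1), (np.float64(0.6), 0.09), (np.float64(0.7), 0.09), (np.float64(0.8), 0.03), (np.float64(0.9), 0.03)]
0.4 [(np.float64(0.3), 0.13), (np.float64(0.4), 0.02), (np.float64(0.5), 0.09), (np.float64(0.6), 0.09), (np.float64(0.7), 0.02), (np.float64(0.8), 0.03), (np.float64(0.9), 0.04)]
```

View pics/c1.png

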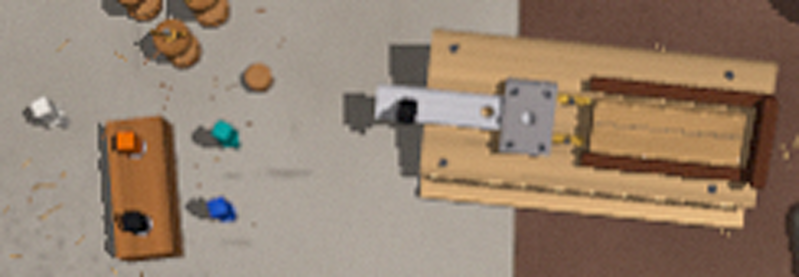

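The close crop confirms the orange-headed pin at the far end of the rack. The post is at about (244,169) in the full picture, and the bar's own hole shows at (269,169), to the left of the saddle hole (282,171). Next I fit the jig's yaw and plan the swing.

Run:
```python
from h import *
c=cal("top");p=cv2.imread("pics/top0.png");d=np.load("pics/top0d.npy");P=cloud(c,d)
def plane(Q):
    m=np.median(Q,0);
    for _ in range(3):
        u,s,v=np.linalg.svd(Q-Q.mean(0),full_matrices=False);n=v[2]*np.sign(v[2,2]);r=(Q-Q.mean(0))@n;Q=Q[abs(r)<2*r.std()+1e-4]
    return Q.mean(0),n,r.std()
def full(a,b):return 120+a/3.26,135+b/3.26
for nm,(a,b,e,f) in dict(board_hi=(445,45,575,75),board_lo=(445,150,495,175),board=(445,160,580,180),saddle=(505,85,550,148),blk=(600,105,735,155)).items():
    u0,v0=full(a,b);u1,v1=full(e,f)
    Q=P[int(v0):int(v1)+1,int(u0):int(u1)+1].reshape(-1,3);Q=Q[~np.isnan(Q[:,0])]
    m,n,r=plane(Q);print(nm,m.round(4),n.round(3),"tilt",np.degrees(np.arccos(n[2])).round(1),"yaw",np.degrees(np.arctan2(-n[1],-n[0])).round(1),r)
for nm,q in dict(bl=(428,28),tr=(775,62),tl2=(420,192),br=(742,226),hole=(528,117),barhole=(487,112),post=(405,110),barend=(377,105),sTL=(500,80),sTR=(556,83),sBR=(553,155),sBL=(499,150)).items():
    print(nm,w(c,d,[full(*q)])[0].round(4))
```

```text
board_hi [ 0.6526 -0.0024  0.0941] [-0.468  0.034  0.883] tilt 28.0 yaw -4.1 0.0017209927973290413
board_lo [0.5679 0.0293 0.0525] [-0.405  0.003  0.914] tilt 23.9 yaw -0.4 0.0015580694646991904
board [ 0.5623 -0.0117  0.0516] [-0.511  0.038  0.859] tilt 30.8 yaw -4.3 0.002198210315404152
saddle [ 0.6027 -0.0194  0.0927] [-0.427  0.046  0.903] tilt 25.4 yaw -6.1 0.001893639508737245
blk [ 0.5917 -0.1381  0.0991] [-0.42   0.033  0.907] tilt 24.9 yaw -4.5 0.0020304637716680794
bl [0.7015 0.0687 0.0014]
tr [ 0.6565 -0.2365  0.0932]
tl2 [0.5447 0.0716 0.0091]
br [ 0.5212 -0.2268  0.0047]
hole [ 0.6035 -0.022   0.0845]
barhole [0.6088 0.0134 0.0747]
post [0.6005 0.0837 0.1187]
barend [0.6108 0.1094 0.0837]
sTL [0.6354 0.003  0.0856]
sTR [ 0.6335 -0.0457  0.0879]
sBR [ 0.5746 -0.0463  0.0587]
sBL [0.578  0.0016 0.0578]
```

```bash
python3 -m crank '[[0,30,-31,0,0],[0,60,-62,0,0.05],[0,90,-93,0,0.1],[0,120,-125,0,0.2],[0,150,-156,0,0.3],[0,180,-187,0,0.4],[0,210,-218,0,0.5],[0,240,-249,0,0.5],[0,269,-280,0,0.5],[0,269,-280,0,0.5],[0,269,-280,0,0.5]]'
```

```text
time: 1.02
tool_pos: [0.35, -0.097, 0.4046]
tool_rot: [-3.14, 0.0, -0.036]
contact_force: [0.1, -0.6, -0.2]
opening: 0.0457
grip_force: 0.0
```

```bash
python3 - <<'E'
from h import *
c=cal("wrist");s=telemetry.observe();R,_=cv2.Rodrigues(c['rvec']);o=-R.T@c['tvec']
Rt=Ro.from_euler('xyz',s['tool_rot']).as_matrix()
print((Rt.T@(o-s['tool_pos'])).round(4),"\n",(Rt.T@R.T).round(3),c['camera_matrix'].round(1))
E
python3 -m crank '[[0,30,-15,10,0],[0,60,-30,20,0.04],[0,90,-45,40,0.04],[0,120,-60,60,0.04],[0,150,-80,70,0.04],[0,180,-110,75,0.04],[0,190,-120,75,0.04],[0,190,-120,75,0.04],[0,190,-120,75,0.04]]'
python3 - <<'E'
from h import *
c=cal("wrist");p,d=vision.read_camera("wrist");np.savez("pics/w1.npz",d=d,**c);cv2.imwrite("pics/w1.png",p[:,:,::-1])
E
```

```text
[0.069  0.0006 0.0203] 
 [[ 0.    -0.966 -0.259]
 [ 1.     0.     0.002]
 [-0.001 -0.259  0.966]] [[333.6   0.  262.1]
 [  0.  333.6 195.7]
 [  0.    0.    1. ]]
time: 1.77
tool_pos: [0.5445, 0.0119, 0.3288]
tool_rot: [3.141, 0.002, -0.079]
contact_force: [-0.1, -0.4, 0.2]
opening: 0.0461
grip_force: 0.0
```

View pics/w1.png

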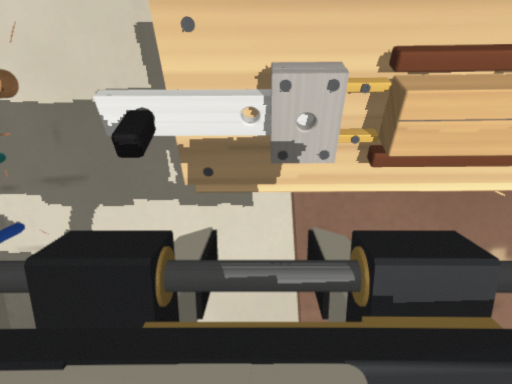

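The wrist view shows the saddle hole at (306,121), the bar hole at (250,115), and the post from its base near (142,114) to its top near (128,147). The bar lies parallel to the image rows, so the jig's yaw is about −4.5°.

Run:
```python
from h import *
f=np.load("pics/w1.npz");c=dict(f);d=f['d']
N=dict(TL=(274,68),TR=(341,68),BR=(333,160),BL=(273,159),s1=(285,85),s2=(333,85),s3=(324,155),s4=(283,155),barhole=(250,115),posttop=(128,147),pt2=(128,155),barL=(102,113),barR=(262,100),barR2=(262,130),b1=(180,113))
for k,q in N.items():print(k,w(c,d,[q])[0].round(4))
P=cloud(c,d)
Q=P[75:155,280:330].reshape(-1,3);Q=Q[~np.isnan(Q[:,0])]
m=np.median(Q,0)
for _ in range(4):
    u,s,v=np.linalg.svd(Q-Q.mean(0),full_matrices=False);n=v[2]*np.sign(v[2,2]);r=(Q-Q.mean(0))@n;Q=Q[abs(r)<2*r.std()]
m=Q.mean(0);print("plane",m,n,r.std(),np.degrees(np.arccos(n[2])))
R,_=cv2.Rodrigues(c['rvec']);o=-R.T@c['tvec']
yaw=-.079;nn=np.array([-np.sin(.4363)*np.cos(yaw),-np.sin(.4363)*np.sin(yaw),np.cos(.4363)])
for q in [(306,121),(306,122),(274,68),(341,68),(333,160),(273,159)]:
    qq=cv2.undistortPoints(np.array([[q]],float),c['camera_matrix'],c['dist'])[0,0];r=R.T@np.array([*qq,1])
    print(q,(o+r*((m-o)@nn)/(r@nn)).round(4))
u=P[...,2][125:160,112:150];print(np.nanmax(u),np.nanmedian(P[100:112,160:240],axis=(0,1)))
```

```text
TL [ 0.6338 -0.0033  0.0981]
TR [ 0.6304 -0.0422  0.1003]
BR [ 0.5733 -0.0403  0.0808]
BL [0.5773 0.0007 0.0814]
s1 [ 0.6235 -0.0087  0.1043]
s2 [ 0.6212 -0.0365  0.1041]
s3 [ 0.5777 -0.0338  0.0836]
s4 [ 0.5799 -0.0061  0.0839]
barhole [0.6075 0.0141 0.0725]
posttop [0.5965 0.0824 0.1194]
pt2 [0.5917 0.0843 0.1167]
barL [0.6163 0.1087 0.0854]
barR [0.6164 0.0052 0.0895]
barR2 [0.5973 0.0067 0.08  ]
b1 [0.6125 0.0587 0.0857]
plane [ 0.60493404 -0.02045735  0.09476886] [-0.42448939  0.02782048  0.9050054 ] 0.0005292722108320995 25.175989628600952
(306, 121) [ 0.6015 -0.0214  0.0932]
(306, 122) [ 0.6009 -0.0214  0.0929]
(274, 68) [ 0.6329 -0.0029  0.1071]
(341, 68) [ 0.6298 -0.0406  0.1071]
(333, 160) [ 0.5733 -0.0403  0.0808]
(273, 159) [0.5773 0.0007 0.0811]
0.1228677762906222 [0.61617836 0.04513741 0.08769947]
```

```bash
python3 -m crank '[[-1,15,-40,0,0],[-1,30,-80,0,0],[-1,46,-117,0,0],[-1,46,-117,0,0],[-1,46,-117,30,0],[-1,46,-117,56,0],[-1,46,-117,56,0],[-1,46,-117,56,0]]' 20
python3 -m crank '[[-1,0,2,0,0],[-1,0,4,0,0],[-1,0,6,0,0],[-1,0,8,0,0],[-1,0,8,0,0]]'
```

```text
time: 2.48
tool_pos: [0.5991, 0.1237, 0.2733]
tool_rot: [3.141, 0.003, -0.082]
contact_force: [0.3, 0.5, 0.1]
opening: 0.0011
grip_force: 0.0
time: 2.9
tool_pos: [0.5992, 0.1165, 0.2746]
tool_rot: [3.142, -0.001, -0.081]
contact_force: [-1.0, 0.3, -0.3]
opening: 0.0005
grip_force: 0.0
```

```bash
python3 -m crank '[[-1,0,2,0,0],[-1,0,4,0,0],[-1,0,6,0,0],[-1,0,8,0,0],[-1,0,10,0,0],[-1,0,12,0,0]]'
python3 -m crank '[[-1,0,2,0,0],[-1,0,4,0,0],[-1,0,6,0,0],[-1,0,8,0,0],[-1,0,10,0,0],[-1,0,12,0,0]]'
```

```text
time: 3.4
tool_pos: [0.5981, 0.1052, 0.2737]
tool_rot: [-3.141, -0.0, -0.08]
contact_force: [-1.0, 1.8, 0.1]
opening: 0.0008
grip_force: 1.1
time: 3.9
tool_pos: [0.5971, 0.0929, 0.2737]
tool_rot: [3.142, -0.0, -0.08]
contact_force: [0.7, 2.0, 0.7]
opening: 0.0006
grip_force: 1.1
```

```bash
python3 -m crank '[[-1,0,2,0,0],[-1,0,4,0,0],[-1,0,6,0,0],[-1,0,8,0,0],[-1,0,9,0,0],[-1,0,10,0,0]]'
python3 -m crank '[[-1,0,0.7,0,0],[-1,0,1.4,0,0],[-1,0,2,0,0]]'
python3 -m crank '[[-1,0,0.5,0,0],[-1,0,1,0,0]]'
```

```text
time: 4.4
tool_pos: [0.5964, 0.083, 0.2737]
tool_rot: [3.141, -0.0, -0.08]
contact_force: [0.1, 2.0, 0.3]
opening: 0.0004
grip_force: 1.0
time: 4.65
tool_pos: [0.5962, 0.0811, 0.2737]
tool_rot: [3.142, -0.0, -0.08]
contact_force: [0.7, 2.9, 0.7]
opening: 0.0004
grip_force: 1.0
time: 4.82
tool_pos: [0.5961, 0.0801, 0.2737]
tool_rot: [3.142, -0.0, -0.08]
contact_force: [0.3, 2.3, 0.7]
opening: 0.0003
grip_force: 1.0
```

```bash
python3 -m crank '[[-1,0,0.5,0,0],[-1,0,1,0,0],[-1,0,1.5,0,0]]'
python3 -m crank '[[-1,0,0.5,0,0],[-1,0,1,0,0]]'
python3 -m crank '[[-1,0,0.4,0,0],[-1,0,0.8,0,0]]'
```

```text
time: 5.07
tool_pos: [0.596, 0.0786, 0.2737]
tool_rot: [3.142, -0.0, -0.08]
contact_force: [1.7, 1.6, 0.7]
opening: 0.0001
grip_force: 1.0
time: 5.23
tool_pos: [0.5959, 0.0776, 0.2737]
tool_rot: [3.142, -0.0, -0.08]
contact_force: [0.2, 2.9, 0.9]
opening: 0.0
grip_force: 1.0
time: 5.4
tool_pos: [0.5958, 0.0768, 0.2737]
tool_rot: [3.141, -0.0, -0.08]
contact_force: [0.8, 1.9, 1.1]
opening: 0.0004
grip_force: 1.0
```

```bash
python3 -m crank '[[-1,0,0.4,0,0],[-1,0,0.8,0,0]]' | grep -E "pos|force"
python3 -m crank '[[-1,0,0.4,0,0],[-1,0,0.8,0,0]]'| grep -E "pos|force"
```

```text
tool_pos: [0.5958, 0.076, 0.2737]
contact_force: [0.7, 2.5, 0.7]
grip_force: 1.0
tool_pos: [0.5957, 0.0752, 0.2737]
contact_force: [1.1, 2.1, 0.9]
grip_force: 1.0
```

```bash
python3 -m crank '[[-1,0,0.4,0,0],[-1,0,0.8,0,0]]' | grep -E "pos|contact"
python3 -m crank '[[-1,0,0.3,0,0],[-1,0,0.6,0,0]]'| grep -E "pos|contact"
```

```text
tool_pos: [0.5956, 0.0744, 0.2737]
contact_force: [0.9, 1.8, 0.8]
tool_pos: [0.5956, 0.074, 0.2738]
contact_force: [1.4, 2.8, 1.1]
```

```bash
python3 -m crank '[[-1,0,0.3,0,0],[-1,0,0.6,0,0]]' | grep -E "pos|contact"
```

```text
tool_pos: [0.5956, 0.0738, 0.2738]
contact_force: [1.3, 6.5, 1.1]
```

```bash
python3 -m crank '[[-1,0,0.15,0,0]]' | grep -E "pos|contact"
python3 -m crank '[[-1,0,-5,0,0],[-1,0,-15,0,0],[0,0,-20,-30,0],[0,0,-10,-60,0]]' | grep -E "pos|contact"
python3 - <<'E'
from h import *
c=cal("wrist");p,d=vision.read_camera("wrist");np.savez("pics/w2.npz",d=d,**c);cv2.imwrite("pics/w2.png",p[:,:,::-1])
E
```

```text
tool_pos: [0.5956, 0.0738, 0.2738]
contact_force: [-0.3, 6.1, 1.0]
tool_pos: [0.5957, 0.0854, 0.3323]
contact_force: [1.1, 0.4, 1.5]
```

View pics/w2.png

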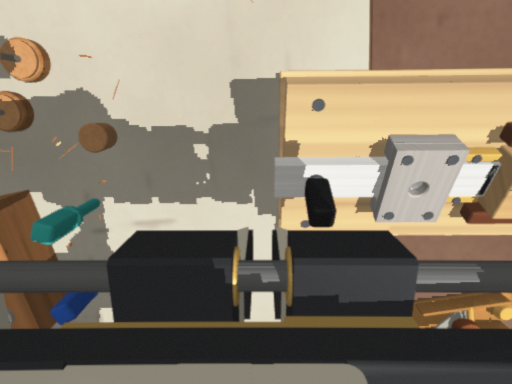

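The bar now shows on both sides of the saddle, with its rubber end against the block at (487,180). The saddle hole is at (418,188). Now to the rack.

```bash
python3 -m crank '[[0,-20,-40,0,0],[0,-40,-80,0,0],[0,-60,-120,0,0],[0,-80,-160,0,0],[0,-90,-200,0,0],[0,-94,-228,0,0],[0,-94,-228,0,0],[0,-94,-228,0,0]]' | grep -E "pos|rot"
python3 - <<'E'
from h import *
c=cal("wrist");p,d=vision.read_camera("wrist");np.savez("pics/w3.npz",d=d,**c);cv2.imwrite("pics/w3.png",p[:,:,::-1])
f=np.load("pics/w2.npz");P=cloud(dict(f),f['d']);Q=P[150:210,392:440].reshape(-1,3);Q=Q[~np.isnan(Q[:,0])];m=np.median(Q,0)
for _ in range(5):
    Q0=Q.mean(0);n=np.linalg.svd(Q-Q0,full_matrices=False)[2][2];n*=np.sign(n[2]);r=(Q-Q0)@n;Q=Q[abs(r)<2*r.std()]
c2=dict(f);R,_=cv2.Rodrigues(c2['rvec']);o=-R.T@c2['tvec']
for q in [(418,188),(419,187)]:
    qq=cv2.undistortPoints(np.array([[q]],float),c2['camera_matrix'],c2['dist'])[0,0];r=R.T@np.array([*qq,1]);print("mouth",(o+r*((Q0-o)@n)/(r@n)).round(4),n.round(3))
E
```

```text
tool_pos: [0.5199, 0.3201, 0.3332]
tool_rot: [3.141, 0.0, -0.076]
mouth [ 0.6018 -0.0211  0.0933] [-0.425  0.031  0.905]
mouth [ 0.6025 -0.0216  0.0937] [-0.425  0.031  0.905]
```

View pics/w3.png

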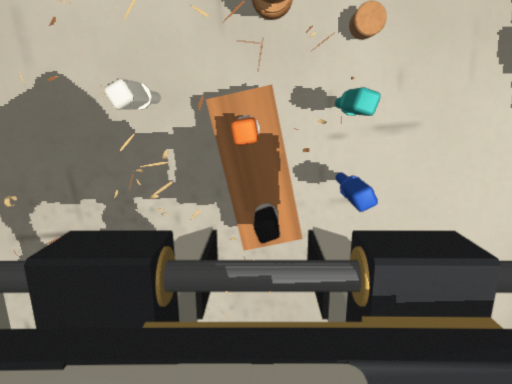

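The orange head's top is at (245,130) in the rack, with black at (266,223). The turquoise (365,102), blue (358,192) and white (122,95) pins stand on the bench.

Run:
```python
from h import *
f=np.load("pics/w3.npz");c=dict(f);d=f['d'];p=cv2.imread("pics/w3.png");P=cloud(c,d)
b,g,r=[p[...,i].astype(int) for i in range(3)]
m=((r>170)&(g<120)&(b<80)).astype(np.uint8);m[200:]=0
n,l,st,_=cv2.connectedComponentsWithStats(m);k=1+np.argmax(st[1:,4]);m=l==k
z=P[...,2][m];print(st[k],np.nanpercentile(z,[5,50,90]))
v,u=np.nonzero(m&(P[...,2]>.090));Q=w(c,d,list(zip(u,v)),z=.096)[:,:2]
(cx,cy),(a,e),an=cv2.minAreaRect((Q*1000).astype(np.float32));print(cx,cy,a,e,an, Q.mean(0))
print("plain cloud",np.nanmedian(P[m&(P[...,2]>.09)],0))
E=w(c,d,[(213,103),(272,88),(298,240),(246,248)],z=.056);print(E.round(4))
for a,b in((3,0),(2,1)):print(np.degrees(np.arctan2(*(E[b]-E[a])[1::-1])))
print(w(c,d,[(365,102),(358,192),(122,95)]).round(3))
```

```text
[232 119  25  25 126] [0.09309298 0.0945434  0.09552211]
573.890869140625 326.0976257324219 14.859049797058105 15.356433868408203 2.7236905097961426 [0.57423401 0.32654316]
plain cloud [0.5745355  0.32710262 0.0945434 ]
[[0.5934 0.3496 0.056 ]
 [0.6006 0.3054 0.056 ]
 [0.4797 0.2921 0.056 ]
 [0.4759 0.3355 0.056 ]]
6.846504069483747
6.284187426001939
[[0.586 0.246 0.086]
 [0.525 0.251 0.085]
 [0.602 0.404 0.086]]
```

```bash
python3 -m crank '[[0,27,-5,0,-0.08],[0,53.5,-10,20,-0.156],[0,53.5,-10,50,-0.156],[0,53.5,-10,75,-0.156],[0,53.5,-10,89,-0.156],[0,53.5,-10,89,-0.156],[-1,53.5,-10,89,-0.156],[-1,53.5,-10,89,-0.156],[-1,53.5,-10,89,-0.156],[-1,53.5,-10,89,-0.156],[-1,53.5,-10,89,-0.156],[-1,53.5,-10,89,-0.156]]' 12
```

```text
time: 8.42
tool_pos: [0.5751, 0.3246, 0.2459]
tool_rot: [-3.139, -0.002, 0.076]
contact_force: [0.2, 5.9, -0.3]
opening: 0.0165
grip_force: 11.9
```

```bash
python3 -m crank '[[-1,0,-1.5,0,0],[-1,0,-1.5,-5,0],[-1,0,-1.5,-14,0],[-1,0,-1.5,-24,0],[-1,0,-1.5,-34,0],[-1,0,-1.5,-34,0]]'
```

```text
time: 8.92
tool_pos: [0.5752, 0.3253, 0.2817]
tool_rot: [-3.141, -0.003, 0.076]
contact_force: [0.4, 1.7, 0.6]
opening: 0.0155
grip_force: 12.0
```

```bash
python3 -m crank '[[-1,-4,0,1,0],[-1,-8,0,2,0],[-1,-12,0,3,0],[-1,-16,0,4,0],[-1,-20,0,4,0],[-1,-24,0,4,0],[-1,-28,0,4,0],[-1,-31,0,4,0],[-1,-31,0,4,0]]'
python3 - <<'E'
from h import *
p,d=vision.read_camera("side");cv2.imwrite("pics/s2f.png",p[:,:,::-1]);np.save("pics/s2.npy",d)
cv2.imwrite("pics/s2.png",cv2.resize(p[170:280,160:280,::-1],None,fx=5,fy=5,interpolation=cv2.INTER_CUBIC))
E
```

```text
time: 9.67
tool_pos: [0.5432, 0.3226, 0.2741]
tool_rot: [3.141, 0.002, 0.076]
contact_force: [0.9, 3.7, -0.8]
opening: 0.0159
grip_force: 12.0
```

View pics/s2.png

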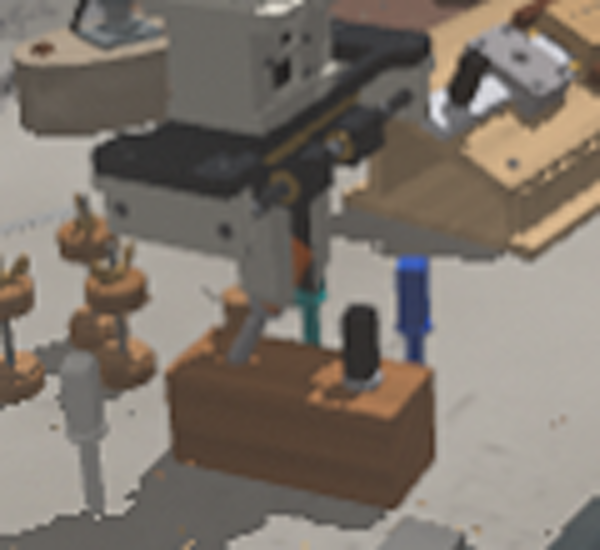

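The side view shows the orange pin tilted in the grip at about the same slope as the bar's post, with its nose still in the rack hole. The black pin is untouched. I lift and carry it over.

```bash
python3 -m crank '[[-1,-3,0,-8,0],[-1,-8,0,-18,0],[-1,-8,0,-45,0],[-1,-8,0,-80,0],[-1,-8,0,-116,0],[-1,-10,30,-116,0.03],[-1,-12,70,-116,0.07],[-1,-12,110,-116,0.12],[-1,-12,150,-116,0.149],[-1,-12,190,-116,0.149],[-1,-12,230,-116,0.149],[-1,-12,270,-116,0.149]]' | grep -E "pos|rot|open"
python3 -m crank '[[-1,5,35,0,0],[-1,5,60,0,0],[-1,5,71,0,0],[-1,5,71,20,0],[-1,5,71,41,0],[-1,5,71,41,0],[-1,5,71,41,0]]'
```

```text
tool_pos: [0.5514, 0.0504, 0.3917]
tool_rot: [3.14, 0.001, -0.073]
opening: 0.0159
time: 11.3
tool_pos: [0.5517, -0.0181, 0.3496]
tool_rot: [3.142, 0.003, -0.073]
contact_force: [-0.9, -0.5, 0.2]
opening: 0.0157
grip_force: 12.0
```

Run:
```python
from h import *
print(telemetry.observe()['tool_pos'])
T=[]
for n in("wrist","side"):
    c=cal(n);p,d=vision.read_camera(n);np.savez(f"pics/{n}4.npz",d=d,**c);p=p[:,:,::-1]
    a=(slice(60,300),slice(150,410)) if n=="wrist" else (slice(110,230),slice(200,330))
    cv2.imwrite(f"pics/{n}4.png",p)
    q=p[a];T.append(cv2.resize(q,(390,int(390*q.shape[0]/q.shape[1])),interpolation=cv2.INTER_CUBIC))
cv2.imwrite("pics/m4.png",np.hstack([t[:360] for t in T]) if all(t.shape[0]>=360 for t in T) else np.vstack(T))
```

```text
[ 0.55171886 -0.01814494  0.34961969]
```

View pics/m4.png

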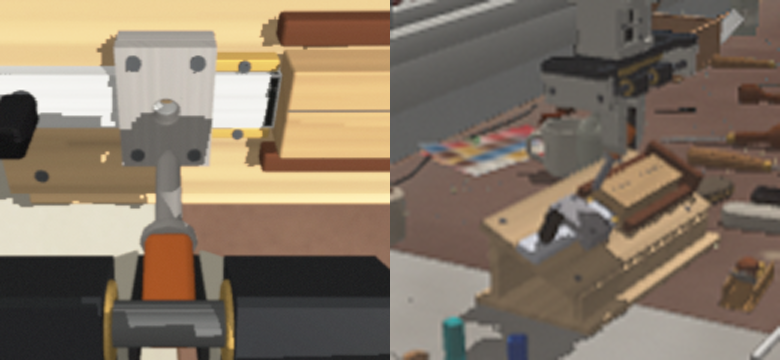

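The wrist view shows the pin tilted forward between the pads. The nose is near crop (170,148), just in front of the saddle hole at (166,108). I measure its tilt from the depth.

Run:
```python
from h import *
f=np.load("pics/wrist4.npz");c=dict(f);d=f['d'];P=cloud(c,d);p=cv2.imread("pics/wrist4.png")
g=np.array([.5517,-.0181,.3496-.159])
R,_=cv2.Rodrigues(c['rvec']);o=-R.T@c['tvec']
for v in range(150,222,6):
    row=d[v,245:285];s=P[v,245:285]; m=s[:,2]>.108
    if m.any():
        k=np.nonzero(m)[0]+245; print(v,k.min(),k.max(),np.nanmedian(s[m],0).round(4))
for th in (20,23,25,27,30):
    t=np.radians(th);n=np.array([-np.sin(t)*np.cos(.073),np.sin(t)*.073,np.cos(t)])
    uv=cv2.projectPoints(np.array([g-.077*n,g-.055*n,g-.031*n]),c['rvec'],c['tvec'],c['camera_matrix'],c['dist'])[0][:,0];print(th,uv.round(0).tolist(),(g-.077*n).round(4))
M=np.array([.602,-.021,.0934]);print("mouth px",cv2.projectPoints(M[None],c['rvec'],c['tvec'],c['camera_matrix'],c['dist'])[0][0,0])
```

```text
162 258 266 [ 0.587  -0.0216  0.1269]
168 255 269 [ 0.5845 -0.0214  0.1345]
174 254 270 [ 0.5819 -0.0212  0.1386]
180 254 270 [ 0.5794 -0.021   0.1435]
186 254 270 [ 0.5768 -0.0209  0.1477]
192 254 271 [ 0.5745 -0.0209  0.152 ]
198 254 271 [ 0.5722 -0.0208  0.1559]
204 254 271 [ 0.5701 -0.0206  0.1599]
210 248 276 [ 0.5699 -0.0203  0.17  ]
216 245 280 [ 0.5671 -0.0204  0.1712]
20 [[261.0, 174.0], [260.0, 193.0], [260.0, 219.0]] [ 0.578  -0.02    0.1182]
23 [[261.0, 168.0], [260.0, 189.0], [260.0, 217.0]] [ 0.5817 -0.0203  0.1197]
25 [[261.0, 165.0], [260.0, 187.0], [260.0, 215.0]] [ 0.5842 -0.0205  0.1208]
27 [[261.0, 161.0], [260.0, 184.0], [260.0, 214.0]] [ 0.5866 -0.0207  0.122 ]
30 [[261.0, 156.0], [260.0, 180.0], [260.0, 212.0]] [ 0.5901 -0.0209  0.1239]
mouth px [259.51389942 132.69793513]
```

```bash
python3 -m crank '[[-1,5,-0.5,11,0],[-1,10,-1,22,0],[-1,12,-1.2,26,0],[-1,13.5,-1.3,29,0],[-1,15,-1.5,32,0],[-1,15,-1.5,32,0]]' 7
python3 - <<'E'
from h import *
c=cal("wrist");p,d=vision.read_camera("wrist");p=p[:,:,::-1];np.savez("pics/w5.npz",d=d,**c)
cv2.imwrite("pics/w5.png",cv2.resize(p[90:250,180:350],None,fx=3.5,fy=3.5,interpolation=cv2.INTER_CUBIC))
E
```

```text
time: 11.9
tool_pos: [0.5675, -0.0181, 0.3169]
tool_rot: [-3.142, 0.001, -0.073]
contact_force: [-0.5, -0.1, 0.1]
opening: 0.0157
grip_force: 7.0
```

View pics/w5.png

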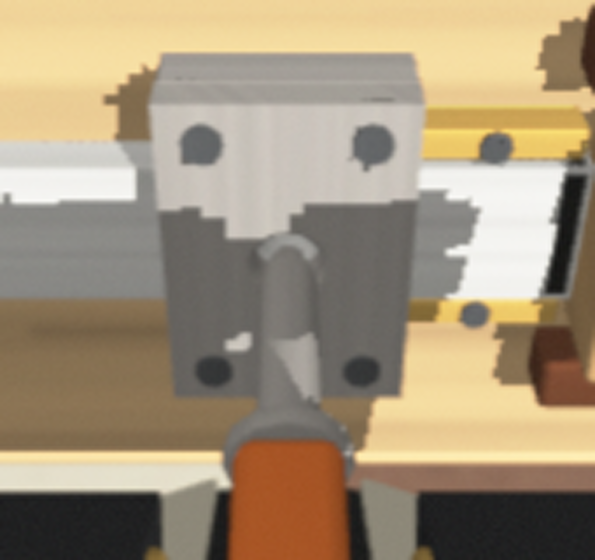

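The nose sits in the mouth of the hole at crop (288,255), centred, and the force is still zero. Now I slide in with light steps.

```bash
python3 -m crank '[[-1,1.5,0,2.5,0],[-1,3,0,5,0],[-1,4.5,0,7.5,0],[-1,6,0,10,0],[-1,6,0,10,0]]' | grep -E "pos|force|open"
```

```text
tool_pos: [0.5734, -0.0186, 0.3071]
contact_force: [-0.5, -0.5, -0.9]
opening: 0.0161
grip_force: 7.0
```

```bash
python3 -m crank '[[-1,1.3,0,2.2,0],[-1,2.6,0,4.5,0],[-1,3.9,0,6.7,0],[-1,5.2,0,9,0],[-1,5.2,0,9,0]]' | grep -E "pos|force|open"
```

```text
tool_pos: [0.5786, -0.019, 0.298]
contact_force: [-1.0, -0.6, -1.6]
opening: 0.0158
grip_force: 7.0
```

```bash
python3 -m crank '[[-1,1.3,0,2.2,0],[-1,2.6,0,4.5,0],[-1,3.9,0,6.7,0],[-1,5,0,9,0],[-1,5,0,9,0]]' | grep -E "pos|force|open"
python3 -m crank '[[-1,1.2,0,2.2,0],[-1,2.4,0,4.4,0],[-1,2.9,0,5.5,0],[-1,2.9,0,5.5,0]]' | grep -E "pos|force|open"
```

```text
tool_pos: [0.5837, -0.0193, 0.2891]
contact_force: [-0.8, 1.5, -1.7]
opening: 0.0162
grip_force: 7.0
tool_pos: [0.5866, -0.0196, 0.2839]
contact_force: [0.2, 0.3, -1.5]
opening: 0.0158
grip_force: 7.0
```

```bash
python3 -m crank '[[-1,0.8,0,1.5,0],[-1,1.3,0,2.6,0],[-1,1.3,0,2.6,0]]' | grep -E "pos|force|open"
python3 - <<'E'
from h import *
c=cal("wrist");p,d=vision.read_camera("wrist");p=p[:,:,::-1];np.savez("pics/w6.npz",d=d,**c)
cv2.imwrite("pics/w6.png",cv2.resize(p[90:250,180:350],None,fx=3.5,fy=3.5,interpolation=cv2.INTER_CUBIC))
E
```

```text
tool_pos: [0.5878, -0.0197, 0.2814]
contact_force: [0.3, 0.1, -1.9]
opening: 0.016
grip_force: 7.0
```

View pics/w6.png

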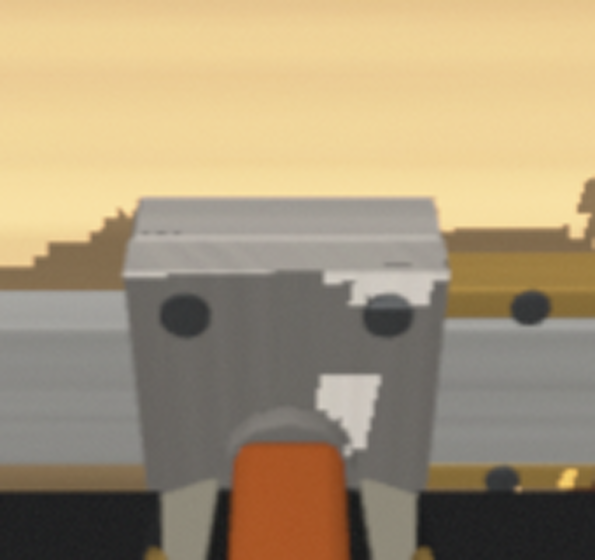

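The pin is nearly home, with the collar just above the saddle at crop (290,420). I creep on until the force rises.

```bash
python3 -m crank '[[-1,0.25,0,0.5,0],[-1,0.5,0,1,0],[-1,0.5,0,1,0]]' | grep -E "pos|contact"
```

```text
tool_pos: [0.5882, -0.0197, 0.2806]
contact_force: [-0.5, -0.4, -1.6]
```

```bash
python3 -m crank '[[-1,0.25,0,0.5,0],[-1,0.5,0,1,0],[-1,0.5,0,1,0]]' | grep -E "pos|contact"
```

```text
tool_pos: [0.5887, -0.0197, 0.2799]
contact_force: [-2.1, -0.3, 3.2]
```

```bash
python3 -m crank '[[-1,0.25,0,0.5,0],[-1,0.5,0,1,0],[-1,0.5,0,1,0]]' | grep -E "pos|contact"
```

```text
tool_pos: [0.5894, -0.0198, 0.2796]
contact_force: [-2.5, 0.5, 6.4]
```

```bash
python3 -m crank '[[-0.3,0,0,0,0],[-0.2,0,0,0,0],[-0.2,0,0,0,0],[-0.2,0,0,0,0],[-0.2,0,0,-15,0],[-0.2,0,0,-40,0],[-0.2,-20,0,-75,0],[-0.2,-30,0,-90,0],[-0.2,-30,0,-90,0]]'
python3 - <<'E'
from h import *
c=cal("wrist");p,d=vision.read_camera("wrist");p=p[:,:,::-1];np.savez("pics/w7.npz",d=d,**c)
cv2.imwrite("pics/w7.png",cv2.resize(p[40:260,140:470],None,fx=2.2,fy=2.2,interpolation=cv2.INTER_CUBIC))
M=np.array([.602,-.021,.0934]);n=np.array([-.4215,.0308,.9063]);e=np.array([.9034,-.066,.4226]);y=np.cross(n,e)
P=cloud(c,d);Q=(P-M)@np.stack([e,y,n],1)
m=(abs(Q[...,0])<14)&(np.hypot(Q[...,0],Q[...,1])<.014)
print("top along axis",np.nanpercentile(Q[...,2][m],[50,90,97]))
m=(np.hypot(Q[...,0],Q[...,1])<.0102)&(np.hypot(Q[...,0],Q[...,1])>.0085)&(Q[...,2]<.012)&(Q[...,0]>0)
print("collar ring",np.nanpercentile(Q[...,2][m],[10,50,90]),m.sum())
E
```

```text
time: 15.33
tool_pos: [0.5587, -0.0174, 0.3727]
tool_rot: [3.141, -0.007, -0.073]
contact_force: [1.3, 0.1, -0.3]
opening: 0.0367
grip_force: 0.0
top along axis [0.01982853 0.0397472  0.04035717]
collar ring [-0.00064819  0.0005826   0.00770503] 122
```

View pics/w7.png

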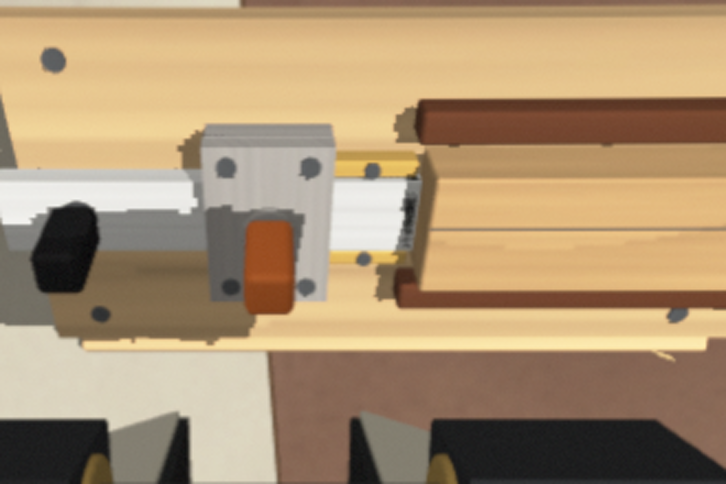

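The pin stands in the saddle with its head top 40 mm above the mouth along the axis, so the collar is flush. The bar end rests against the block at crop (412,215), and the gripper is clear.

```bash
python3 -c "
from cell import ticket;print(ticket.hand_in())"
```

```text
the job is handed in; nothing more can be done
None
```

The job is handed in at about 15 s of the 48 s: I pushed the bar in until it stopped against the block (about 6 N, under the 12 N slip limit), and put the orange pin in until its collar sat flush (about 6 N) and let go. The black pin and the other things were not touched.

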